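# Stand the filter cassette on the drying plate and switch on its blower

## Robot

A 7-joint arm with a two-finger parallel gripper is mounted at the origin on a cart in front of the work surface, level with it; the furniture and walls round the work are solid. World frame = base frame: x ahead of the robot, y to its left, z up, the work surface at z = 0. Lengths are in m, angles in rad, forces in N, time in s.
With the tool pointing down it reaches from about 0.35 to 0.9 m from the base axis. Payload 8.1 kg.
Tool frame: the origin (TCP) lies midway between the tips of the shut fingers; the grasp point (between the pads) lies 19 mm behind it; z points along the fingers, y is the direction in which the jaws open and shut (so a half turn about z gives the same grasp; the last joint's range is limited). The gripper opens to 92 mm and grips with 3 to 60 N. Pads are 19 mm wide; open, the fingers measure 130 mm over their backs; the gripper's body (75 mm by 190 mm) begins 47 mm behind the grasp point.
Start: joints at [-1.429, 0.434, 0.025, 1.573, -0.012, 1.134, -0.075], TCP at [0.152, 0.606, 0.227] pointing down, gripper open.
Joint ranges: [-2.62, 2.62], [-0.44, 2.09], [-1.27, 1.32], [0.08, 2.57], [-1.32, 4.46], [0.12, 2], [-2.74, 2.74]. Speed limits (rad/s): [2.22, 2.22, 3.01, 3.01, 3.14, 3.14, 3.14].

## Interface

Orientations are given as [roll, pitch, yaw] about the fixed x, y, z axes, in that order (R = Rz(yaw) Ry(pitch) Rx(roll)).
In Python, from bench import manip gives the robot as it stands. The module is installed in compiled form; this text tells all that it offers.
- The arm moves only by the tool apply_moves, never from a script. Its argument "plan" is text: rows parted by semicolons, each of 7 numbers parted by spaces: the shift along the tool's x, y, z in mm, then the turn, a rotation vector about the tool's x, y, z in degrees, then the finger opening in mm, from 0 to 91.8. A call has 1 to 8 rows; each row is the pose to reach, as a shift and turn from the pose measured when the call began, along the tool's axes at that moment; what a row does not reach only later rows make up. A row lasts 1/12 s, in which the tool goes at most 41.7 mm and 7.16 degrees, less where a joint would pass 70% of its speed; a pose out of reach is approached as far as the arm can. A call with a gripper value outside its range is refused whole. The fingers move at their own pace and stop on an object; "grip_force" is the grip in N (left out, the last holds). Time passes only in rows, so rows that repeat a pose let the fingers close. It gives the time, the measured TCP pose, the force and the opening at its end, in the units of the state.
- manip.state(): the state, without advancing time (a new reading comes with each control period).
- manip.get_image(name): name is "side" or "top" or "wrist"; returns the picture (384x512x3 uint8, red, green, blue); there is no depth.
- manip.camera_model(name): a dict with "fx", "fy", "cx", "cy" (pixels), "distortion" ([k1, k2, p1, p2, k3] as OpenCV has them; the pictures are not rectified), "rvec" (rotation vector, rad) and "tvec" (3), from world to camera coordinates, as OpenCV has them. Camera axes: x right, y down, z forward; pixel columns grow to the right and rows downward; lengths in m; the calibration is good to about 2 mm. A picture is of the moment at which its call begins: read the wrist's pose just before it. camera_model takes no time and is no camera call; for the wrist camera it gives the pose at the moment of the call.
- manip.job_done(): hands the job in, once; it reports no verdict.
The state is a dict: "time": time; "joint_pos": joint angles; "dq": joint speeds; "joint_torque": joint torques, N m; "tcp_pos": TCP position; "tool_rot": TCP orientation; "force": force on the tool from outside, world axes, zero at the start; "ft_torque": the same for the moment, N m; "gripper_width": finger opening in m.
Only numpy, scipy, OpenCV 4.12 (cv2) and the standard library are available. Lean on these libraries where they do the work, as an engineer would, in place of code of your own. Each camera call takes 0.05 s, during which the arm holds its last target. There are 200 camera calls.

## Task

Take the washed filter cassette off the drain rest and stand it upright on one of its short thin edges, in the middle of the perforated drying plate, so that it stays there by itself. Then switch on (push away from the robot, right over) the toggle on the switch box that belongs to the place where the drying plate lies - left, middle or right - and leave the other two toggles off. Do not shift or knock over the two sample cups on the deck.

Things in the scene. Friction and masses are not known exactly. Their poses are not given: they have to be found in the camera images.
- cassette: Flat white plastic filter cassette, 62 x 100 x 16 mm, about 0.09 kg, bars over grey cloth on both faces; ends and faces alike. Starts flat on the drain rest, its long sides overhanging it by 13 mm. Origin: centre of its lower face as it starts; x along the 62 mm width (grip the long thin sides), y along the 100 mm length (vertical once stood on a short edge), z through the thickness.
- cassette_mid (a point): Centre of the filter cassette (8 mm along its z from its origin); axes as the cassette.
- rest: Drain rest under the cassette at the start: a small fixed steel stand, 36 mm (x) x 80 mm (y) x 90 mm high, two upright ribs on a foot. Origin: centre of its underside, on the worktop. The cassette lies centred on it (to about 4 mm), its long side along the rest's y. A tall tube rack stands close on its left; its right side is clearer.
- deck: Drying deck: fixed flat aluminium base, 100 mm (x) x 300 mm (y) x 32 mm high, with three places in a row along its y, 100 mm apart, parted by thin dark lines. The left place is at +y, on the robot's left. Origin: centre of its underside.
- dry_plate: Drying plate: square perforated steel plate, 80 x 80 x 5 mm, fixed on one of the deck's three places (left, middle or right, different each time), square with the deck. The sample cups stand on the other two places. Origin: centre of its underside, 32 mm over the worktop.
- plate_top (a point): Centre of the drying plate's upper face, 37 mm over the worktop; axes as the plate.
- cup_a: Sample cup with white lid, 51 mm across, 63 mm tall, loose, standing on a free place of the deck; to be left alone. Origin: centre of its underside.
- cup_b: The other sample cup, the same as cup_a; to be left alone.
- switch_box: Fixed grey switch box, 60 mm (x) x 90 mm (y) x 45 mm high (face plate to 46.5 mm), with three toggles in a row along its y, 26 mm apart, on its top. The toggles belong to the deck's places in the same order from left to right. Origin: centre of its underside. Its front faces the robot (own x points away from the robot).
- place_left (a point): Centre of the deck's left place, on the deck's upper face.
- toggle_left (a joint): The left toggle of the switch box, it serves the deck's left place. Hinge along the box's y at own x 0, y +26 mm, height 45 mm. 0 = off, leaning 0.4 rad toward the robot; 0.8 = on, leaning 0.4 rad away from it; it stays where it is left (dry friction, about 0.6 N at the tip), with stops at both ends.
- tip_left (a point): End of the left toggle's lever, 36 mm from its hinge; the lever is a round steel bar 6 to 8 mm thick.
- place_middle (a point): Centre of the deck's middle place, on the deck's upper face.
- toggle_middle (a joint): The middle toggle of the switch box, it serves the deck's middle place. Hinge along the box's y at own x 0, y 0 mm, height 45 mm. 0 = off, leaning 0.4 rad toward the robot; 0.8 = on, leaning 0.4 rad away from it; it stays where it is left (dry friction, about 0.6 N at the tip), with stops at both ends.
- tip_middle (a point): End of the middle toggle's lever, 36 mm from its hinge; the lever is a round steel bar 6 to 8 mm thick.
- place_right (a point): Centre of the deck's right place, on the deck's upper face.
- toggle_right (a joint): The right toggle of the switch box, it serves the deck's right place. Hinge along the box's y at own x 0, y -26 mm, height 45 mm. 0 = off, leaning 0.4 rad toward the robot; 0.8 = on, leaning 0.4 rad away from it; it stays where it is left (dry friction, about 0.6 N at the tip), with stops at both ends.
- tip_right (a point): End of the right toggle's lever, 36 mm from its hinge; the lever is a round steel bar 6 to 8 mm thick.

How it is judged:
By the outcome, as a careful person would: the job done as asked, in the order asked, and still so for the second after the job is handed in, with the robot touching nothing.
It also fails if it takes over 61 s, if anything falls off the work surface, if the arm or the gripper's body presses on something with over 40 N, if the wrist force passes 120 N, or if a joint passes its speed limit or range.

## Working session

There is one attempt and no reset: what is moved stays moved. The work goes in short steps, Python scripts to look and compute and a tool call to move; the robot and the scene stay as the last step left them, time stands still between calls to the robot, and variables do not carry over. Pictures are saved under pics/ and viewed, about 8 in all and at most 12, crops included, and the job is handed in when it is done.

Besides the shell and the picture viewer there is one more tool, called after "Emit:" as a command line: name --argument value ..., lists and objects as JSON in quotes. apply_moves: Moves the arm, as the interface text tells. Its arguments: {"type":"object","properties":{"plan":{"type":"string"},"grip_force":{"type":"number"}},"required":["plan"]}

```bash
mkdir -p pics
cat > h.py <<'E'
import numpy as np, cv2
from bench import manip
def cam(n):
    m=manip.camera_model(n);K=np.array([[m['fx'],0,m['cx']],[0,m['fy'],m['cy']],[0,0,1]]);return K,np.array(m['distortion']),np.array(m['rvec'],float),np.array(m['tvec'],float)
def ray(n,px,c=None):
    K,d,r,t=c or cam(n);R=cv2.Rodrigues(r)[0]
    u=cv2.undistortPoints(np.array(px,float).reshape(-1,1,2),K,d)[:,0]
    D=np.c_[u,np.ones(len(u))]@R
    return -R.T@t.ravel(),D
def onz(n,px,z,c=None):
    o,D=ray(n,px,c);return o+D*((z-o[2])/D[:,2])[:,None]
def proj(n,P,c=None):
    K,d,r,t=c or cam(n);return cv2.projectPoints(np.array(P,float).reshape(-1,1,3),r,t,K,d)[0][:,0]
def snap(n,f):
    im=manip.get_image(n);cv2.imwrite('pics/'+f,im[...,::-1]);return im
E
python3 - <<'E'
from h import *
s=manip.state();print(s)
a=[manip.get_image(n)[...,::-1] for n in("top","side")]
cv2.imwrite('pics/t0.png',a[0]);cv2.imwrite('pics/s0.png',a[1])
for n in("top","side","wrist"):
  o,D=ray(n,[[256,192]]);print(n,o,D,onz(n,[[256,192],[0,0],[511,383]],0))
E
```

```text
{'time': 0.0, 'joint_pos': array([-1.42861597,  0.43520074,  0.0249436 ,  1.57410311, -0.01157089,
        1.1339869 , -0.07507543]), 'dq': array([ 0.00103246, -0.00204874,  0.00083206, -0.00039918,  0.00182388,
       -0.0013372 ,  0.00129649]), 'joint_torque': array([ 7.59243594e-04, -6.67837071e+01,  9.85009186e-01, -3.14467371e+01,
       -6.05979329e-02,  4.29322617e-02,  1.50729156e-04]), 'tcp_pos': array([0.15138915, 0.60586091, 0.22595613]), 'tool_rot': array([-3.14004666e+00,  1.54731286e-04,  2.89680609e+00]), 'force': array([0.0219631 , 0.14210289, 0.10993754]), 'ft_torque': array([-0.01375446,  0.01643775, -0.00974641]), 'gripper_width': 0.09194430910053375}
top [ 0.4821458  -0.06939019  1.00895493] [[ 0.10271789  0.00683552 -0.99477272]] [[ 0.58632812 -0.06245722  0.        ]
 [ 1.08007412  0.62567857  0.        ]
 [ 0.13526609 -0.69197059  0.        ]]
side [ 0.32390407 -0.839032    0.70687378] [[ 0.19916701  0.75572664 -0.62405196]] [[ 0.54950377  0.01699182  0.        ]
 [-0.35815762  2.07044596  0.        ]
 [ 0.81199015 -0.57998335  0.        ]]
wrist [0.08906906 0.62256286 0.38526336] [[ 0.235078   -0.05559287 -0.97040374]] [[ 0.18239819  0.60049175  0.        ]
 [-0.08497498  0.3895791   0.        ]
 [ 0.53847876  0.88197465  0.        ]]
```

View pics/t0.png

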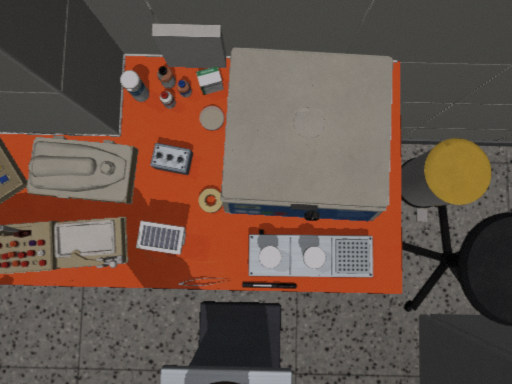

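View pics/s0.png

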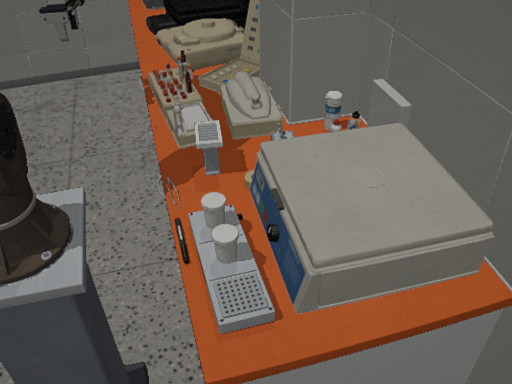

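Run:
```python
from h import *
t=cv2.imread('pics/t0.png');s=cv2.imread('pics/s0.png')
a=cv2.resize(t[215:285,130:200],None,fx=5.7,fy=5.7,interpolation=cv2.INTER_CUBIC)
b=cv2.resize(t[135:185,140:200],None,fx=6.65,fy=6.65,interpolation=cv2.INTER_CUBIC)
c=cv2.resize(t[195:285,225:400],None,fx=4.56,fy=4.56,interpolation=cv2.INTER_CUBIC)[:,:798]
a=a[:200*2-1]; h=max(a.shape[0],b.shape[0])
top=np.zeros((190,0,3),np.uint8)
a=cv2.resize(t[215:262,130:230],None,fx=4,fy=4,interpolation=cv2.INTER_CUBIC);b=cv2.resize(t[138:185,130:229],None,fx=4,fy=4,interpolation=cv2.INTER_CUBIC)
top=np.hstack([a,b]);c=cv2.resize(t[195:290,200:399],None,fx=4,fy=4,interpolation=cv2.INTER_CUBIC)
cv2.imwrite('pics/c0.png',np.vstack([top[:,:796],c[:,:796]]))
hsv=cv2.cvtColor(t,cv2.COLOR_BGR2HSV)
red=((hsv[...,1]>150)&((hsv[...,0]<15)|(hsv[...,0]>170))).astype(np.uint8)
def box(x0,y0,x1,y1,z,nm):
    m=(1-red)[y0:y1,x0:x1].copy()
    c=max(cv2.findContours(m,0,2)[0],key=cv2.contourArea)
    r=cv2.minAreaRect(c);p=cv2.boxPoints(r)+[x0,y0]
    P=onz("top",p,z);e=np.linalg.norm(np.diff(np.vstack([P,P[:1]]),axis=0),axis=1)
    print(nm,p.round(1).tolist(),P[:,:2].round(4).tolist(),'sides',e.round(4),'mid',P.mean(0).round(4),'ang',np.degrees(np.arctan2(*(P[1]-P[0])[1::-1])).round(2))
box(130,215,192,262,.106,'cass')
box(245,228,380,282,.034,'deck')
box(145,138,198,180,.0465,'box')
# oven top by two views: front left top corner approx top(222,205)/(230,50)... side (262,150)
for z in(.1,.15,.2,.25):print(z,onz("top",[[390,208],[223,200],[392,55],[232,50]],z)[:,:2].round(3).tolist(),onz("side",[[301,243],[262,147]],z)[:,:2].round(3).tolist())
```

```text
cass [[134.9, 248.4], [139.2, 219.5], [186.7, 226.5], [182.4, 255.4]] [[0.4427, 0.2036], [0.5072, 0.1973], [0.494, 0.0901], [0.4297, 0.0971]] sides [0.0648 0.108  0.0647 0.1073] mid [0.4684 0.147  0.106 ] ang -5.57
deck [[247.1, 275.1], [249.2, 229.5], [374.8, 235.2], [372.7, 280.8]] [[0.3825, -0.0463], [0.4914, -0.0484], [0.4847, -0.3523], [0.3759, -0.347]] sides [0.1089 0.3039 0.109  0.3008] mid [ 0.4336 -0.1985  0.034 ] ang -1.15
box [[149.2, 167.2], [154.3, 141.5], [193.2, 149.2], [188.0, 175.0]] [[0.6357, 0.1971], [0.6993, 0.1877], [0.6824, 0.0924], [0.6189, 0.1024]] sides [0.0644 0.0968 0.0642 0.0962] mid [0.6591 0.1449 0.0465] ang -8.45
0.1 [[0.547, -0.368], [0.556, 0.011], [0.907, -0.375], [0.91, 0.001]] [[0.555, -0.267], [0.575, 0.051]]
0.15 [[0.543, -0.351], [0.552, 0.007], [0.884, -0.358], [0.887, -0.003]] [[0.536, -0.314], [0.554, -0.022]]
0.2 [[0.54, -0.335], [0.548, 0.002], [0.86, -0.341], [0.863, -0.006]] [[0.517, -0.362], [0.534, -0.096]]
0.25 [[0.536, -0.319], [0.544, -0.002], [0.837, -0.325], [0.84, -0.01]] [[0.498, -0.409], [0.513, -0.169]]
```

View pics/c0.png

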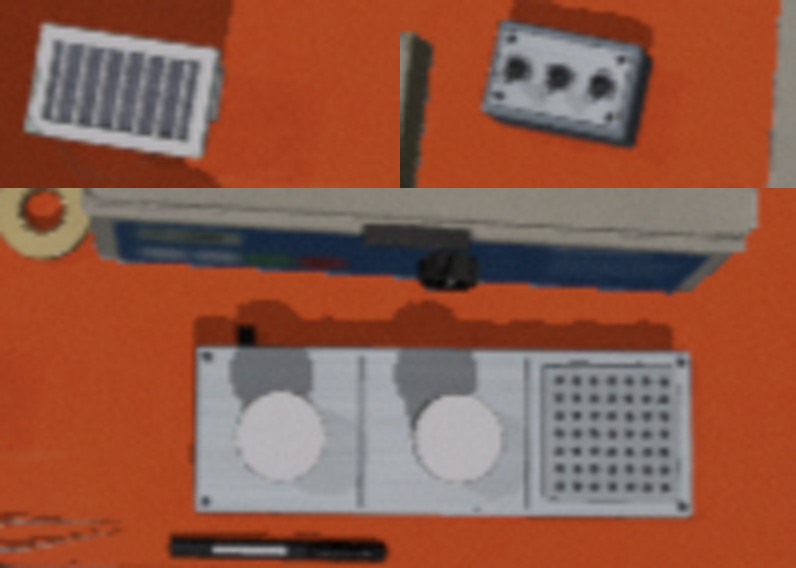

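```bash
cat >> h.py <<'E'
from scipy.spatial.transform import Rotation as Ro
def goto(grasp,zt,yt,off=.019):
    """row (mm,deg) in current tool frame bringing the grasp point to 'grasp', tool z along zt, tool y nearest yt"""
    s=manip.state();R=Ro.from_euler('xyz',s['tool_rot']).as_matrix()
    z=np.array(zt,float);z/=np.linalg.norm(z);y=np.array(yt,float);y-=y@z*z;y/=np.linalg.norm(y)
    T=np.c_[np.cross(y,z),y,z];p=np.array(grasp)+off*z
    d=R.T@(p-s['tcp_pos'])*1000;r=np.degrees(Ro.from_matrix(R.T@T).as_rotvec())
    print('tcp',s['tcp_pos'].round(4),'->',p.round(4),'row',d.round(1),r.round(1),'t',round(s['time'],2),'|r|',np.linalg.norm(r).round(1));return d,r
E
python3 - <<'E'
from h import *
def q(pts,o,z,n):
    p=(np.array(pts,float)+.5)/4-.5+o;P=onz("top",p,z)[:,:2];e=np.diff(np.vstack([P,P[:1]]),axis=0)
    print(n,P.round(3).tolist(),'sides',np.linalg.norm(e,axis=1).round(4),'mid',P.mean(0).round(4),'ang',np.degrees(np.arctan2(e[:,1],e[:,0])).round(1))
q([(43,25),(218,47),(200,157),(27,130)],[130,215],.106,'cass')
q([(197,349-188),(690,354-188),(690,516-188),(197,512-188)],[200,195],.032,'deck')
q([(543,364-188),(684,366-188),(682,503-188),(541,501-188)],[200,195],.037,'plate')
q([(505-398,20),(640-398,47),(624-398,137),(487-398,110)],[130.5,138],.0465,'swbox')
# tips of toggles? cups
q([(281,436-188),(458,438-188)],[200,195],.095,'cups')
import math
a=math.radians(35)
goto([.468,.147-.018,.098+.12],[0,math.sin(a),-math.cos(a)],[1,0,0])
goto([.468,.147-.018,.098+.12],[0,math.sin(a),-math.cos(a)],[-1,0,0])
E
```

```text
cass [[0.504, 0.194], [0.494, 0.096], [0.433, 0.103], [0.446, 0.2]] sides [0.0991 0.0617 0.0978 0.0589] mid [0.4693 0.1486] ang [-95.8 173.   82.6  -5.8]
deck [[0.478, -0.048], [0.482, -0.346], [0.386, -0.346], [0.381, -0.05]] sides [0.2984 0.0967 0.2957 0.0973] mid [ 0.4318 -0.1977] ang [-89.3 179.9  90.8   1.5]
plate [[0.474, -0.256], [0.475, -0.341], [0.394, -0.34], [0.393, -0.256]] sides [0.0849 0.0814 0.0843 0.0814] mid [ 0.4339 -0.2983] ang [-89.5 179.   90.5  -0.5]
swbox [[0.697, 0.181], [0.682, 0.099], [0.626, 0.106], [0.641, 0.19]] sides [0.084  0.0559 0.0848 0.0562] mid [0.6615 0.1439] ang [-100.1  172.3   80.1   -8.5]
cups [[0.431, -0.098], [0.432, -0.198]] sides [0.0997 0.0997] mid [ 0.4315 -0.1477] ang [-89.3  90.7]
tcp [0.1514 0.6059 0.226 ] -> [0.468  0.1399 0.2024] row [-420.1 -375.3   24.2] [-23.2  29.7  73.4] t 0.1 |r| 82.5
tcp [0.1514 0.6059 0.226 ] -> [0.468  0.1399 0.2024] row [-420.1 -375.3   24.2] [ -31.7  -24.8 -100.4] t 0.1 |r| 108.1
```

Emit:
apply_moves --plan "0 0 -100 0 0 0 90;0 0 -100 0 0 0 90;-100 -90 -100 -6 7 18 90;-200 -180 -95 -12 14 36 90;-300 -270 -90 -17 22 54 90;-420 -375 -80 -23 30 73 90;-420 -375 -80 -23 30 73 90;-420 -375 -80 -23 30 73 90"

```text
time: 0.77
tcp_pos: [0.2925, 0.3974, 0.3136]
tool_rot: [3.029, -0.321, 2.236]
force: [1.0, 0.7, 0.0]
gripper_width: 0.0897
```

Emit:
apply_moves --plan "0 0 0 0 0 0 90"

```text
time: 0.85
tcp_pos: [0.2984, 0.3891, 0.3132]
tool_rot: [3.029, -0.322, 2.216]
force: [1.0, 0.2, -0.0]
gripper_width: 0.0898
```

Run:
```python
from h import *
s=manip.state();print(s['joint_pos'].round(2),s['tool_rot'])
a=np.radians(35);f=Ro.from_euler('z',-6.5,degrees=True).apply
e=f([0,1,0])
goto(np.array([.4693,.1486,.098+.09])-.018*e,f([0,np.sin(a),-np.cos(a)]),f([1,0,0]))
```

```text
[-1.03  0.05  0.24  1.92 -0.36  1.03  0.  ] [ 3.02895774 -0.32209052  2.21579577]
tcp [0.2984 0.3891 0.3132] -> [0.4685 0.1415 0.1724] row [-329.2  -17.1   36.8] [-13.4  13.5  39.7] t 0.85 |r| 44.0
```

Emit:
apply_moves --plan "-110 -6 -10 -4 4 13 90;-220 -12 -20 -9 9 26 90;-329 -17 -20 -13 13 40 90;-329 -17 -20 -13 13 40 90;-329 -17 -20 -13 13 40 90;-329 -17 -20 -13 13 40 90;-329 -17 -20 -13 13 40 90;-329 -17 -20 -13 13 40 90"

```text
time: 1.52
tcp_pos: [0.4704, 0.1272, 0.2274]
tool_rot: [-3.133, -0.602, 1.447]
force: [1.0, 1.2, -1.1]
gripper_width: 0.0899
```

Emit:
apply_moves --plan "0 0 0 0 0 0 90"

```text
time: 1.6
tcp_pos: [0.474, 0.1207, 0.2248]
tool_rot: [-3.133, -0.596, 1.439]
force: [0.1, 0.7, -0.6]
gripper_width: 0.09
```

Run:
```python
from h import *
s=manip.state();print(s['joint_pos'].round(2),s['tool_rot'])
a=np.radians(35);f=Ro.from_euler('z',-6.5,degrees=True).apply
e=f([0,1,0])
goto(np.array([.4693,.1486,.098+.07])-.018*e,f([0,np.sin(a),-np.cos(a)]),f([1,0,0]))
```

```text
[-0.45  0.26  0.65  2.09 -0.88  1.09  0.58] [-3.13348183 -0.59634493  1.43919948]
tcp [0.474  0.1207 0.2248] -> [0.4685 0.1415 0.1524] row [-24.1  -7.6  71.2] [ 0.1  0.8 -0.9] t 1.6 |r| 1.2
```

Emit:
apply_moves --plan "-24 -8 40 0 1 -1 90;-24 -8 71 0 1 -1 90;-24 -8 71 0 1 -1 90;-24 -8 71 0 1 -1 90;-24 -8 71 0 1 -1 90"

```text
time: 2.02
tcp_pos: [0.4684, 0.1416, 0.1536]
tool_rot: [3.137, -0.614, 1.461]
force: [-0.2, -0.2, 0.7]
gripper_width: 0.09
```

Run:
```python
from h import *
c=cam("wrist");im=snap("wrist","w1.png");np.save('w1c.npy',np.array([c[2].ravel(),c[3].ravel()]))
s=manip.state();print(s['tcp_pos'],s['tool_rot'])
f=Ro.from_euler('z',-6.5,degrees=True).apply
C=[np.array([.4693,.1486,.106])+f([x*.031,y*.05,0]) for x,y in((1,1),(1,-1),(-1,-1),(-1,1))]
print(proj("wrist",C,c).round(1).tolist())
```

```text
[0.46893346 0.14146667 0.15416743] [ 3.13528368 -0.61421687  1.46215678]
[[297.8, 177.9], [305.2, 333.9], [199.8, 333.9], [207.9, 177.7]]
```

View pics/w1.png

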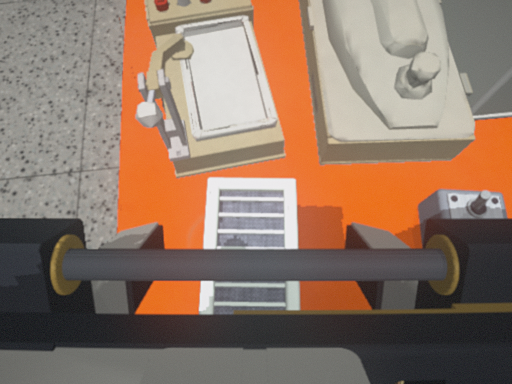

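Run:
```python
from h import *
a=np.radians(35);f=Ro.from_euler('z',-7,degrees=True).apply
e=f([0,1,0])
goto(np.array([.4693,.1483,.098])-.020*e,f([0,np.sin(a),-np.cos(a)]),f([1,0,0]))
```

```text
tcp [0.4689 0.1415 0.1542] -> [0.4682 0.1393 0.0824] row [-43.2  -0.9  57.3] [-0.1 -0.2  0.6] t 2.07 |r| 0.7
```

Emit:
apply_moves --plan "-10 0 14 0 0 0 90;-20 0 28 0 0 0 90;-32 -1 43 0 0 0 90;-43 -1 57 0 0 0 90;-43 -1 57 0 0 0 90;-43 -1 57 0 0 0 90;-43 -1 57 0 0 0 90"

```text
time: 2.65
tcp_pos: [0.4691, 0.1392, 0.0845]
tool_rot: [3.133, -0.615, 1.464]
force: [-0.7, -0.2, 1.9]
gripper_width: 0.0898
```

Emit:
apply_moves --plan "0 0 0 0 0 0 70;0 0 0 0 0 0 65;0 0 0 0 0 0 60;0 0 0 0 0 0 55;0 0 0 0 0 0 55;0 0 0 0 0 0 55;0 0 0 0 0 0 55" --grip_force 20

```text
time: 3.23
tcp_pos: [0.4691, 0.1394, 0.0848]
tool_rot: [3.133, -0.616, 1.464]
force: [-1.9, -0.9, 6.0]
gripper_width: 0.062
```

Emit:
apply_moves --plan "0 0 0 0 0 0 50;0 0 0 0 0 0 50;0 0 0 0 0 0 50;0 0 0 0 0 0 50;0 0 0 0 0 0 50" --grip_force 35

```text
time: 3.65
tcp_pos: [0.4691, 0.1393, 0.0848]
tool_rot: [3.133, -0.616, 1.464]
force: [0.4, -0.3, 2.5]
gripper_width: 0.0618
```

Emit:
apply_moves --plan "12 0 -16 0 0 0 50;24 0 -33 0 0 0 50;40 0 -57 0 0 0 50;58 0 -82 0 0 0 50;80 0 -115 0 0 0 50;90 0 -130 0 0 0 50;90 0 -130 0 0 0 50"

```text
time: 4.23
tcp_pos: [0.4697, 0.1375, 0.2469]
tool_rot: [3.125, -0.618, 1.468]
force: [-0.0, -0.2, -0.1]
gripper_width: 0.0617
```

```bash
cat > p.py <<'E'
from h import *
P=np.array([.432,-.298,.037]);E=35
def place(dz,yaw=.8,b=0,el=E,center=(0,0),h=.070):
    f=Ro.from_euler('z',yaw,degrees=True).apply;a=np.radians(el)
    # grasp 20mm above cassette middle: 50+20 above plate
    return goto(P+[center[0],center[1],h+dz],f([np.cos(a),0,-np.sin(a)]),f([0,1,0]))
E
python3 - <<'E'
from p import *
s=manip.state();print(s['joint_pos'].round(2),s['gripper_width'],s['force'])
place(.12)
E
```

```text
[-0.49  0.22  0.64  2.09 -0.87  1.09  0.54] 0.06173778235632691 [-0.00826668 -0.1956819  -0.05755206]
tcp [0.4697 0.1375 0.2469] -> [ 0.4476 -0.2978  0.2161] row [-372.7   26.7 -226.5] [ -17.3  -65.3 -104. ] t 4.23 |r| 124.0
```

Emit:
apply_moves --plan "-20 2 -30 -1 -4 -6 50;-50 4 -60 -2 -8 -12 50;-80 7 -90 -3 -12 -18 50;-110 9 -115 -4 -15 -24 50;-140 11 -135 -5 -19 -30 50;-165 13 -150 -6 -22 -36 50;-190 15 -170 -7 -26 -42 50;-210 17 -185 -8 -30 -48 50"

```text
time: 4.9
tcp_pos: [0.4543, -0.1431, 0.2757]
tool_rot: [2.764, 0.095, 2.198]
force: [-0.0, 0.4, -0.4]
gripper_width: 0.0616
```

Run:
```python
from p import *
s=manip.state();print(s['joint_pos'].round(2),s['tool_rot'],s['gripper_width'],s['force'])
place(.18)
```

```text
[-0.36 -0.05  0.76  2.12 -0.33  0.81  1.24] [2.76410029 0.09519657 2.19762512] 0.06156106437479468 [-0.01221779  0.35596236 -0.43046137]
tcp [ 0.4543 -0.1431  0.2757] -> [ 0.4476 -0.2978  0.2761] row [-120.8  -93.5  -25.1] [ -9.3 -35.3 -55.9] t 4.9 |r| 66.8
```

Emit:
apply_moves --plan "-12 -9 -3 -1 -4 -6 50;-25 -19 -5 -2 -8 -12 50;-37 -28 -8 -3 -12 -18 50;-50 -38 -10 -4 -16 -25 50;-62 -48 -12 -5 -19 -31 50;-75 -58 -15 -6 -23 -37 50;-90 -70 -19 -7 -27 -43 50;-105 -82 -22 -8 -31 -50 50"

```text
time: 5.57
tcp_pos: [0.4467, -0.2647, 0.2739]
tool_rot: [2.939, 0.8, 2.855]
force: [-0.3, 1.0, -0.9]
gripper_width: 0.0616
```

Run:
```python
from p import *
s=manip.state();print(s['joint_pos'].round(2),s['tool_rot'],s['gripper_width'],s['force'])
place(.12)
```

```text
[-0.68 -0.43  1.23  2.4  -0.32  0.21  2.33] [2.93870306 0.80023724 2.85471637] 0.06163978974517821 [-0.3256695   0.99559561 -0.88744895]
tcp [ 0.4467 -0.2647  0.2739] -> [ 0.4476 -0.2978  0.2161] row [ 34.4 -40.4  40.3] [ -1.7  -7.9 -11.8] t 5.57 |r| 14.3
```

Emit:
apply_moves --plan "8 -10 10 0 -1 -2 50;17 -20 20 -1 -3 -4 50;25 -30 30 -1 -4 -6 50;34 -40 40 -1 -5 -8 50;34 -40 40 -1 -6 -10 50;34 -40 40 -2 -8 -11 50;34 -40 40 -2 -8 -11 50"

```text
time: 6.15
tcp_pos: [0.4688, -0.2711, 0.2735]
tool_rot: [-3.131, 0.871, 3.122]
force: [0.1, -0.5, -0.3]
gripper_width: 0.062
```

Run:
```python
from p import *
s=manip.state();print(s['joint_pos'].round(2),s['tool_rot'],s['gripper_width'],s['force'])
place(.12)
place(.05)
```

```text
[-0.78 -0.44  1.32  2.41 -0.54  0.12  2.74] [-3.13099935  0.87113602  3.12212318] 0.0620010180075091 [ 0.10645498 -0.54476064 -0.32721178]
tcp [ 0.4688 -0.2711  0.2735] -> [ 0.4476 -0.2978  0.2161] row [ 57.3 -26.9  21.4] [-2.1 -5.1 -1.1] t 6.15 |r| 5.6
tcp [ 0.4688 -0.2711  0.2735] -> [ 0.4476 -0.2978  0.1461] row [110.8 -26.4  66.5] [-2.1 -5.1 -1.1] t 6.15 |r| 5.6
```

```bash
cat > kin.py <<'E'
from h import *
from scipy.optimize import least_squares
import itertools
D=[([-1.42861597,.43520074,.0249436,1.57410311,-.01157089,1.1339869,-.07507543],[.15138915,.60586091,.22595613],[-3.14004666,.000154731286,2.89680609]),
([-1.03,.05,.24,1.92,-.36,1.03,0],[.2984,.3891,.3132],[3.02895774,-.32209052,2.21579577]),
([-.45,.26,.65,2.09,-.88,1.09,.58],[.474,.1207,.2248],[-3.13348183,-.59634493,1.43919948]),
([-.49,.22,.64,2.09,-.87,1.09,.54],[.4697,.1375,.2469],[3.125,-.618,1.468]),
([-.36,-.05,.76,2.12,-.33,.81,1.24],[.4543,-.1431,.2757],[2.76410029,.09519657,2.19762512]),
([-.68,-.43,1.23,2.4,-.32,.21,2.33],[.4467,-.2647,.2739],[2.93870306,.80023724,2.85471637]),
([-.78,-.44,1.32,2.41,-.54,.12,2.74],[.4688,-.2711,.2735],[-3.131,.8711,3.1221])]
def fk(q,sg,p):
    a=[sg[0]*q[0]+p[0],q[1],sg[1]*q[2],q[3],sg[2]*q[4],q[5],sg[3]*q[6]+p[1]]
    ax='zyzyzyz';R=np.eye(3);x=np.array([0,0,p[2]]);offs={1:[p[6],0,p[3]],3:[p[7],0,p[4]],5:[p[8],0,p[5]]}
    # offsets are applied after joints 2+3 (idx2), 4+5 (idx4), 6+7
    for i in range(7):
        R=R@Ro.from_euler(ax[i],a[i]).as_matrix()
        if i==2:x=x+R@[p[6],0,p[3]]
        if i==4:x=x+R@[p[7],0,p[4]]
        if i==5:x=x+R@[p[8],0,p[5]]
    return x,R
if __name__=='__main__':
    best=[]
    for sg in itertools.product([1,-1],repeat=4):
        def res(p):
            r=[]
            for q,t,e in D:
                x,R=fk(q,sg,p);r+=list((x-t))+list(.2*(R-Ro.from_euler('xyz',e).as_matrix()).ravel())
            return r
        for o in(0,1.57,3.14,-1.57):
            s=least_squares(res,[0,o,.3,.4,.4,.25,0,0,0]);best.append((s.cost,sg,s.x,np.abs(s.fun).max()))
    best.sort(key=lambda b:b[0])
    for b in best[:3]:print(b[0],b[1],b[2].round(3),b[3])
    np.save('kin.npy',np.r_[best[0][1],best[0][2]])
E
python3 kin.py
```

```text
0.0006443623226928908 (-1, -1, -1, -1) [-0.066  1.514  0.282  0.524  0.423  0.373  0.028 -0.037  0.028] 0.014897617397959473
0.0006443623226929005 (-1, -1, -1, -1) [-0.066  1.514  0.282  0.524  0.423  0.373  0.028 -0.037  0.028] 0.014897616794298185
0.0006443623226932057 (-1, -1, -1, -1) [-0.066  1.514  0.282  0.524  0.423  0.373  0.028 -0.037  0.028] 0.014897622853440706
```

```bash
cat > ik.py <<'E'
from kin import *
k=np.load('kin.npy');sg,pp=k[:4],k[4:]
lo=np.array([-2.62,-.44,-1.27,.08,-1.32,.12,-2.74]);hi=np.array([2.62,2.09,1.32,2.57,4.46,2,2.74])
def ik(g,zt,yt,q0,off=.019,mw=0):
    z=np.array(zt,float);z/=np.linalg.norm(z);y=np.array(yt,float);y-=y@z*z;y/=np.linalg.norm(y);T=np.c_[np.cross(y,z),y,z];p=np.array(g)+off*z
    def f(q):
        x,R=fk(q,sg,pp);return np.r_[10*(x-p),Ro.from_matrix(R.T@T).as_rotvec(),.02*((q-(lo+hi)/2)/(hi-lo))]
    s=least_squares(f,q0,bounds=(lo,hi));x,R=fk(s.x,sg,pp)
    return s.x,np.linalg.norm(x-p),np.linalg.norm(Ro.from_matrix(R.T@T).as_rotvec())
E
python3 - <<'E'
from ik import *
rng=np.random.default_rng(0);P=np.array([.432,-.298,.037])
a=np.radians(35)
for yaw in(-30,-15,0,20):
  f=Ro.from_euler('z',yaw,degrees=True).apply
  for sgn in(1,-1):
    for dz in(0,.12):
      b=None
      for i in range(25):
        q,ep,er=ik(P+[0,0,.07+dz],f([np.cos(a),0,-np.sin(a)]),f([0,sgn,0]),rng.uniform(lo,hi))
        m=np.min(np.minimum(q-lo,hi-q))
        if ep<.008 and er<.05 and(b is None or m>b[0]):b=(m,q)
      print(yaw,sgn,dz,b and (round(b[0],2),b[1].round(2)))
E
```

```text
-30 1 0 None
-30 1 0.12 (np.float64(0.0), array([ 0.93,  0.04, -0.31,  2.57,  3.48,  0.39, -1.83]))
-30 -1 0 None
-30 -1 0.12 (np.float64(0.0), array([ 0.86,  0.04, -0.24,  2.57,  3.48,  0.39,  1.3 ]))
-15 1 0 (np.float64(0.0), array([ 0.02,  1.28,  1.32,  2.57,  4.04,  1.92, -2.38]))
-15 1 0.12 (np.float64(0.02), array([ 0.66,  0.14,  0.22,  2.55,  4.16,  0.67, -2.12]))
-15 -1 0 (np.float64(0.0), array([0.02, 1.28, 1.32, 2.57, 4.04, 1.92, 0.76]))
-15 -1 0.12 (np.float64(0.02), array([0.59, 0.14, 0.29, 2.55, 4.17, 0.68, 1.01]))
0 1 0 (np.float64(0.08), array([ 0.87,  0.58,  0.17,  2.49,  4.28,  1.01, -1.76]))
0 1 0.12 (np.float64(0.0), array([ 2.06,  0.44, -1.27,  2.47,  4.46,  0.36, -2.04]))
0 -1 0 (np.float64(0.08), array([0.78, 0.59, 0.27, 2.49, 4.29, 1.06, 1.36]))
0 -1 0.12 (np.float64(0.0), array([ 2.06,  0.44, -1.27,  2.47,  4.46,  0.36,  1.1 ]))
20 1 0 (np.float64(0.0), array([ 1.51,  0.65, -0.54,  2.28, -1.32,  0.66, -2.05]))
20 1 0.12 (np.float64(0.01), array([ 0.9 ,  0.37,  0.21,  2.22, -1.31,  1.09, -2.28]))
20 -1 0 (np.float64(0.0), array([ 1.51,  0.65, -0.54,  2.28, -1.32,  0.66,  1.09]))
20 -1 0.12 (np.float64(0.02), array([ 0.96,  0.36,  0.13,  2.22, -1.3 ,  1.07,  0.86]))
```

Run:
```python
from ik import *
rng=np.random.default_rng(0);P=np.array([.432,-.298,.037])
a=np.radians(35)
for yaw in(30,45,60,75,90):
  f=Ro.from_euler('z',yaw,degrees=True).apply
  for sgn in(1,-1):
    for dz in(0,.12):
      L=[]
      for i in range(25):
        q,ep,er=ik(P+[0,0,.07+dz],f([np.cos(a),0,-np.sin(a)]),f([0,sgn,0]),rng.uniform(lo,hi))
        m=np.min(np.minimum(q-lo,hi-q))
        if ep<.008 and er<.05:L.append((round(m,2),q.round(2).tolist()))
      L.sort(reverse=True);print(yaw,sgn,dz,len(L),L[:2])
```

```text
30 1 0 8 [(np.float64(0.02), [0.97, 0.65, 0.13, 2.15, -1.3, 1.1, -2.0]), (np.float64(0.02), [0.97, 0.65, 0.13, 2.15, -1.3, 1.1, -2.0])]
30 1 0.12 5 [(np.float64(0.16), [0.96, 0.43, 0.14, 2.11, -1.16, 1.18, -2.29]), (np.float64(0.16), [0.96, 0.43, 0.14, 2.11, -1.16, 1.18, -2.29])]
30 -1 0 10 [(np.float64(0.05), [1.05, 0.65, 0.03, 2.15, -1.27, 1.04, 1.12]), (np.float64(0.05), [1.05, 0.65, 0.03, 2.15, -1.27, 1.04, 1.12])]
30 -1 0.12 17 [(np.float64(0.19), [1.04, 0.42, 0.03, 2.11, -1.13, 1.14, 0.83]), (np.float64(0.19), [1.04, 0.42, 0.03, 2.11, -1.13, 1.14, 0.83])]
45 1 0 3 [(np.float64(0.29), [1.0, 0.71, 0.05, 1.97, -1.03, 1.18, -2.09]), (np.float64(0.29), [1.0, 0.71, 0.05, 1.97, -1.03, 1.18, -2.09])]
45 1 0.12 7 [(np.float64(0.36), [1.0, 0.52, 0.05, 1.93, -0.96, 1.31, -2.3]), (np.float64(0.36), [1.0, 0.52, 0.05, 1.93, -0.96, 1.31, -2.3])]
45 -1 0 14 [(np.float64(0.36), [1.13, 0.71, -0.12, 1.97, -0.96, 1.1, 0.99]), (np.float64(0.36), [1.13, 0.71, -0.12, 1.97, -0.96, 1.1, 0.99])]
45 -1 0.12 8 [(np.float64(0.41), [1.12, 0.52, -0.11, 1.93, -0.91, 1.25, 0.79]), (np.float64(0.41), [1.12, 0.5
[... 1052 characters left out ...]
.float64(0.48), [1.11, 0.71, -0.31, 1.58, -0.53, 1.52, 0.77]), (np.float64(0.48), [1.11, 0.71, -0.31, 1.58, -0.53, 1.52, 0.77])]
90 1 0 6 [(np.float64(0.42), [0.89, 0.92, -0.08, 1.47, -0.49, 1.58, -2.1]), (np.float64(0.42), [0.89, 0.92, -0.08, 1.47, -0.49, 1.58, -2.1])]
90 1 0.12 8 [(np.float64(0.27), [0.9, 0.78, -0.09, 1.42, -0.5, 1.73, -2.2]), (np.float64(0.27), [0.9, 0.78, -0.09, 1.42, -0.5, 1.73, -2.2])]
90 -1 0 10 [(np.float64(0.48), [1.04, 0.94, -0.32, 1.47, -0.35, 1.52, 0.91]), (np.float64(0.48), [1.04, 0.94, -0.32, 1.47, -0.35, 1.52, 0.91])]
90 -1 0.12 12 [(np.float64(0.32), [1.04, 0.8, -0.33, 1.42, -0.39, 1.68, 0.83]), (np.float64(0.32), [1.04, 0.8, -0.33, 1.42, -0.39, 1.68, 0.83])]
```

```bash
cat > jp.py <<'E'
from ik import *
def tool(q):
    x,R=fk(q,sg,pp);return x-.019*R[:,2],R
def show(qa,qb,n=10):
    for i in range(n+1):
        q=qa+(qb-qa)*i/n;g,R=tool(q)
        # lowest of cassette (extends along e in tool frame) ; tool x side = lower end
        a=np.radians(35);d=R@[np.cos(a),0,np.sin(a)]
        print(i,q.round(2)[[0,2,6]],'g',g.round(3),'z',R[:,2].round(2),'y',R[:,1].round(2),'low end',(g+.07*d).round(3))
E
python3 - <<'E'
from jp import *
s=manip.state();qc=s['joint_pos'];g,R=tool(qc);print(g+.019*R[:,2],s['tcp_pos'])
f=Ro.from_euler('z',65,degrees=True).apply;a=np.radians(35)
q,ep,er=ik(np.array([.432,-.298,.037+.07+.14]),f([np.cos(a),0,-np.sin(a)]),f([0,1,0]),[1,.6,0,1.75,-.78,1.44,-2.3]);print(q.round(3),ep,er);np.save('qg.npy',q)
show(qc,q,12)
q1=np.array([-.49,.22,.64,2.09,-.87,1.09,.54]);print();show(q1,q,10)
E
```

```text
[ 0.46480867 -0.2755832   0.26922774] [ 0.46880414 -0.27109658  0.27349595]
[ 0.997  0.617 -0.05   1.678 -0.73   1.516 -2.317] 1.105555656124926e-06 3.9478024260907184e-05
0 [-0.78  1.32  2.74] g [ 0.45  -0.274  0.281] z [ 0.76 -0.08 -0.64] y [ 0.06  1.   -0.05] low end [ 0.444 -0.277  0.212]
1 [-0.63  1.2   2.32] g [ 0.449 -0.281  0.307] z [ 0.74 -0.09 -0.67] y [0.32 0.92 0.23] low end [ 0.445 -0.263  0.24 ]
2 [-0.48  1.09  1.9 ] g [ 0.45  -0.283  0.323] z [ 0.7 -0.1 -0.7] y [0.55 0.7  0.46] low end [ 0.453 -0.247  0.263]
3 [-0.33  0.97  1.48] g [ 0.452 -0.282  0.328] z [ 0.66 -0.09 -0.75] y [0.72 0.36 0.59] low end [ 0.466 -0.233  0.281]
4 [-0.19  0.86  1.06] g [ 0.455 -0.28   0.323] z [ 0.6  -0.06 -0.8 ] y [ 0.79 -0.06  0.6 ] low end [ 0.484 -0.225  0.291]
5 [-0.04  0.75  0.63] g [ 0.459 -0.277  0.311] z [ 0.54 -0.01 -0.84] y [ 0.74 -0.48  0.48] low end [ 0.503 -0.227  0.292]
6 [0.11 0.63 0.21] g [ 0.461 -0.274  0.294] z [ 0.47  0.06 -0.88] y [ 0.54 -0.81  0.23] low end [ 0.519 -0.238  0.283]
7 [ 0.26  0.52 -0.21] g [ 0.461 -0.272  0.275] z [ 0.41  0.16 -0.9 ] y [ 0.23 -0.97 -0.07
[... 1265 characters left out ...]
-0.072  0.241] z [ 0.14  0.64 -0.76] y [-0.22 -0.73 -0.65] low end [ 0.564 -0.061  0.209]
6 [ 0.4   0.23 -1.17] g [ 0.499 -0.116  0.24 ] z [ 0.16  0.66 -0.73] y [-0.52 -0.57 -0.63] low end [ 0.553 -0.117  0.196]
7 [ 0.55  0.16 -1.46] g [ 0.49  -0.162  0.239] z [ 0.19  0.69 -0.7 ] y [-0.76 -0.34 -0.55] low end [ 0.533 -0.17   0.185]
8 [ 0.7   0.09 -1.75] g [ 0.476 -0.207  0.24 ] z [ 0.24  0.71 -0.66] y [-0.91 -0.08 -0.41] low end [ 0.505 -0.218  0.178]
9 [ 0.85  0.02 -2.03] g [ 0.457 -0.253  0.243] z [ 0.29  0.73 -0.62] y [-0.96  0.19 -0.22] low end [ 0.471 -0.261  0.175]
10 [ 1.   -0.05 -2.32] g [ 0.432 -0.298  0.247] z [ 0.35  0.74 -0.57] y [-0.91  0.42 -0.  ] low end [ 0.432 -0.298  0.177]
```

```bash
cat > nxt.py <<'E'
from jp import *
import sys
lift=float(sys.argv[1]) if len(sys.argv)>1 else 0
s=manip.state();qc=s['joint_pos'];qg=np.load('qg.npy');x0,R0=fk(qc,sg,pp)
print('q',qc.round(2),'tcp',s['tcp_pos'].round(3),'t',s['time'],'w',s['gripper_width'].round(4),'model err',(x0-s['tcp_pos']).round(3))
n=max(8,int(np.ceil(np.max(np.abs(qg-qc)/(np.array([2.2,2.2,3,3,3.1,3.1,3.1])*.65/12)))),int(np.ceil(abs(qg[6]-qc[6])/.115)));print('n',n)
rows=[]
for i in range(1,9):
    x,R=fk(qc+(qg-qc)*i/n,sg,pp);d=R0.T@(x-x0+[0,0,lift*i/8])*1000;r=np.degrees(Ro.from_matrix(R0.T@R).as_rotvec())
    rows.append(' '.join(f'{v:.0f}' for v in np.r_[d,r])+' 50')
print(';'.join(rows))
E
python3 nxt.py .03
```

```text
Traceback (most recent call last):
  File "nxt.py", line 5, in <module>
    print('q',qc.round(2),'tcp',s['tcp_pos'].round(3),'t',s['time'],'w',s['gripper_width'].round(4),'model err',(x0-s['tcp_pos']).round(3))
                                                                        ^^^^^^^^^^^^^^^^^^^^^^^^
AttributeError: 'float' object has no attribute 'round'
```

```bash
sed -i "s/s\['gripper_width'\].round(4)/s['gripper_width']/" nxt.py; python3 nxt.py .03
```

```text
q [-0.78 -0.44  1.32  2.41 -0.54  0.12  2.74] tcp [ 0.469 -0.271  0.273] t 6.15 w 0.0620010180075091 model err [-0.004 -0.004 -0.004]
n 44
-9 -3 -8 0 0 6 50;-17 -6 -15 1 1 12 50;-24 -8 -22 1 1 18 50;-31 -10 -28 1 2 24 50;-38 -11 -33 2 2 31 50;-44 -12 -38 2 3 37 50;-49 -13 -43 3 4 43 50;-54 -13 -46 3 4 49 50
```

Emit:
apply_moves --plan "-9 -3 -8 0 0 6 50;-17 -6 -15 1 1 12 50;-24 -8 -22 1 1 18 50;-31 -10 -28 1 2 24 50;-38 -11 -33 2 2 31 50;-44 -12 -38 2 3 37 50;-49 -13 -43 3 4 43 50;-54 -13 -46 3 4 49 50"

```text
time: 6.82
tcp_pos: [0.4688, -0.2834, 0.3445]
tool_rot: [2.503, 0.496, 2.081]
force: [-0.7, -0.7, -1.5]
gripper_width: 0.0618
```

```bash
python3 nxt.py .01
```

```text
q [-0.13 -0.17  0.8   2.22 -0.72  0.49  1.92] tcp [ 0.469 -0.283  0.344] t 6.8167 w 0.06180839375938372 model err [ 0.003 -0.001 -0.004]
n 37
1 1 2 0 1 6 50;2 2 4 1 2 13 50;3 2 6 2 3 19 50;5 3 9 3 4 26 50;6 3 11 4 5 32 50;8 2 14 5 6 39 50;10 2 17 6 7 45 50;13 1 20 7 8 52 50
```

Emit:
apply_moves --plan "1 1 2 0 1 6 50;2 2 4 1 2 13 50;3 2 6 2 3 19 50;5 3 9 3 4 26 50;6 3 11 4 5 32 50;8 2 14 5 6 39 50;10 2 17 6 7 45 50;13 1 20 7 8 52 50"

```text
time: 7.48
tcp_pos: [0.4788, -0.2729, 0.3244]
tool_rot: [2.523, -0.179, 1.43]
force: [-0.3, 0.3, -0.8]
gripper_width: 0.0617
```

```bash
python3 nxt.py .03
```

```text
q [ 0.04 -0.02  0.69  2.09 -0.71  0.73  0.99] tcp [ 0.479 -0.273  0.324] t 7.4833 w 0.061739473450438107 model err [ 0.001 -0.001 -0.003]
n 29
1 -0 1 1 1 7 50;2 -1 3 3 1 13 50;2 -2 4 4 1 20 50;3 -2 5 6 2 27 50;4 -3 7 7 2 34 50;4 -5 8 9 2 41 50;5 -6 9 11 2 48 50;5 -7 10 12 2 55 50
```

Emit:
apply_moves --plan "1 0 1 1 1 7 50;2 -1 3 3 1 13 50;2 -2 4 4 1 20 50;3 -2 5 6 2 27 50;4 -3 7 7 2 34 50;4 -5 8 9 2 41 50;5 -6 9 11 2 48 50;5 -7 10 12 2 55 50"

```text
time: 8.15
tcp_pos: [0.481, -0.2651, 0.313]
tool_rot: [3.122, -0.543, 0.469]
force: [0.1, -0.8, -1.2]
gripper_width: 0.0614
```

```bash
python3 nxt.py .02
```

```text
q [ 0.06  0.14  0.77  1.95 -0.73  1.04  0.08] tcp [ 0.481 -0.265  0.313] t 8.15 w 0.06143651734946226 model err [-0.008  0.    -0.001]
n 21
-2 -1 4 1 -1 7 50;-4 -1 7 3 -1 14 50;-6 -2 11 4 -2 21 50;-8 -3 14 6 -3 28 50;-11 -3 17 7 -4 35 50;-14 -4 20 8 -5 42 50;-16 -5 23 10 -6 49 50;-19 -5 25 11 -8 56 50
```

Emit:
apply_moves --plan "-2 -1 3 1 -1 7 50;-4 -1 5 3 -1 14 50;-6 -2 7 4 -2 21 50;-8 -3 9 6 -3 28 50;-11 -3 11 7 -4 35 50;-14 -4 12 8 -5 42 50;-16 -5 13 10 -6 49 50;-19 -5 14 11 -8 56 50"

```text
time: 8.82
tcp_pos: [0.4715, -0.2644, 0.2905]
tool_rot: [-2.606, -0.131, -0.484]
force: [0.4, -0.1, -0.2]
gripper_width: 0.0619
```

```bash
python3 nxt.py .02;python3 - <<'E'
from p import *
place(.10,yaw=65);place(.10,yaw=80)
from ik import *
a=np.radians(35);rng=np.random.default_rng(1)
q0=manip.state()['joint_pos']
for y in(50,65,80):
  f=Ro.from_euler('z',y,degrees=True).apply
  for q2 in(0,.3,.6,.9,1.2):
    i=q0.copy();i[2]=q2;i[0]=1-q2;i[6]=-2.2
    z=ik(P+[0,0,.07],f([np.cos(a),0,-np.sin(a)]),f([0,1,0]),np.clip(i,lo+.01,hi-.01));print(y,q2,z[0].round(2),round(z[1],4))
E
```

```text
q [ 0.11  0.37  0.9   1.82 -0.83  1.38 -0.73] tcp [ 0.471 -0.264  0.291] t 8.8167 w 0.061850265640851665 model err [-0.017  0.001  0.005]
n 14
-1 4 6 1 -2 7 50;-2 8 11 2 -3 14 50;-3 12 16 3 -5 21 50;-5 16 20 4 -6 27 50;-6 19 24 5 -8 34 50;-7 22 26 5 -10 41 50;-8 25 28 6 -12 48 50;-9 27 29 7 -14 54 50
tcp [ 0.4715 -0.2644  0.2905] -> [ 0.4386 -0.2839  0.1961] row [-32.2  74.4  61.7] [ 13.5 -25.2  91.5] t 8.82 |r| 95.9
tcp [ 0.4715 -0.2644  0.2905] -> [ 0.4347 -0.2827  0.1961] row [-36.2  74.7  60.8] [  5.9 -33.   79.7] t 8.82 |r| 86.5
50 0 [ 1.    0.74  0.03  1.91 -0.96  1.22 -2.11] 0.0
50 0.3 [ 1.    0.74  0.03  1.91 -0.96  1.22 -2.11] 0.0
50 0.6 [ 1.    0.74  0.03  1.91 -0.96  1.22 -2.11] 0.0
50 0.9 [ 1.    0.74  0.03  1.91 -0.96  1.22 -2.11] 0.0
50 1.2 [ 1.    0.74  0.03  1.91 -0.96  1.22 -2.11] 0.0
65 0 [ 0.99  0.81 -0.03  1.73 -0.75  1.34 -2.14] 0.0
65 0.3 [ 0.99  0.81 -0.03  1.73 -0.75  1.34 -2.14] 0.0
65 0.6 [ 0.99  0.81 -0.03  1.73 -0.75  1.34 -2.14] 0.0
65 0.9 [ 0.99  0.81 -0.03  1.73 -0.75  1.34 -2.14] 0.0
65 1.2 [ 0.99  0.81 -0.03  1.73 -0.75  1.34 -2.14] 0.0
80 0 [ 0.94  0.88 -0.07  1.57 -0.58  1.48 -2.13] 0.0
80 0.3 [ 0.94  0.88 -0.07  1.57 -0.58  1.48 -2.13] 0.0
80 0.6 [ 0.94  0.88 -0.07  1.57 -0.58  1.48 -2.13] 0.0
80 0.9 [ 0.94  0.88 -0.07  1.57 -0.58  1.48 -2.13] 0.0
80 1.2 [ 0.94  0.88 -0.07  1.57 -0.58  1.48 -2.13] 0.0
```

Emit:
apply_moves --plan "-1 4 4 1 -2 7 50;-2 8 8 2 -3 14 50;-3 12 11 3 -5 21 50;-5 16 14 4 -6 27 50;-6 19 16 5 -8 34 50;-7 22 18 5 -10 41 50;-8 25 18 6 -12 48 50;-9 27 18 7 -14 54 50"

```text
time: 9.48
tcp_pos: [0.4615, -0.274, 0.2594]
tool_rot: [-2.648, 0.58, -1.19]
force: [-0.1, -0.9, -0.1]
gripper_width: 0.0616
```

```bash
python3 nxt.py .0;python3 -c "
from p import *
place(.12,yaw=65)"
```

```text
q [ 0.26  0.65  0.97  1.71 -0.96  1.76 -1.44] tcp [ 0.462 -0.274  0.259] t 9.4833 w 0.06164746679887879 model err [-0.024  0.001  0.013]
n 8
10 10 8 0 -2 6 50;17 17 16 1 -4 12 50;22 22 21 1 -6 17 50;26 25 25 1 -8 22 50;28 26 27 2 -9 26 50;29 24 27 2 -11 30 50;29 21 25 2 -12 34 50;28 15 20 3 -12 38 50
tcp [ 0.4615 -0.274   0.2594] -> [ 0.4386 -0.2839  0.2161] row [24.3 39.  19.7] [  5.6 -11.5  37.3] t 9.48 |r| 39.4
```

Emit:
apply_moves --plan "4 6 3 1 -2 6 50;8 12 6 2 -4 12 50;12 18 9 2 -6 18 50;16 24 12 3 -7 24 50;20 32 16 4 -9 30 50;24 39 20 6 -11 37 50;24 39 20 6 -11 37 50;24 39 20 6 -11 37 50"

```text
time: 10.15
tcp_pos: [0.4387, -0.2836, 0.2149]
tool_rot: [-3.124, 0.955, -1.996]
force: [-0.4, -0.4, 0.6]
gripper_width: 0.0614
```

```bash
python3 nxt.py .0;python3 -c "
from p import *
place(.12,yaw=65)
place(.05,yaw=65)"
```

```text
q [ 0.4   0.83  0.97  1.76 -1.09  1.92 -1.85] tcp [ 0.439 -0.284  0.215] t 10.15 w 0.06142076146809078 model err [-0.025 -0.001  0.018]
n 8
8 3 4 -1 -2 2 50;14 5 8 -2 -3 3 50;16 5 11 -3 -3 4 50;16 4 13 -4 -4 4 50;13 0 14 -4 -4 4 50;8 -5 14 -5 -3 4 50;1 -13 12 -4 -2 3 50;-8 -22 8 -4 -0 1 50
tcp [ 0.4387 -0.2836  0.2149] -> [ 0.4386 -0.2839  0.2161] row [-0.8 -0.1 -0.9] [-0.5 -0.3  0.4] t 10.15 |r| 0.7
tcp [ 0.4387 -0.2836  0.2149] -> [ 0.4386 -0.2839  0.1461] row [56.3  0.6 39.5] [-0.5 -0.3  0.4] t 10.15 |r| 0.7
```

Run:
```python
from h import *
a=manip.get_image("side")[...,::-1];w=manip.get_image("top")[...,::-1]
a=cv2.resize(a[100:340,130:380],(400,384),interpolation=cv2.INTER_CUBIC);w=cv2.resize(w[150:380,200:440],(400,384),interpolation=cv2.INTER_CUBIC)
cv2.imwrite('pics/p1.png',np.hstack([a,w]))
```

```text
(no output)
```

View pics/p1.png

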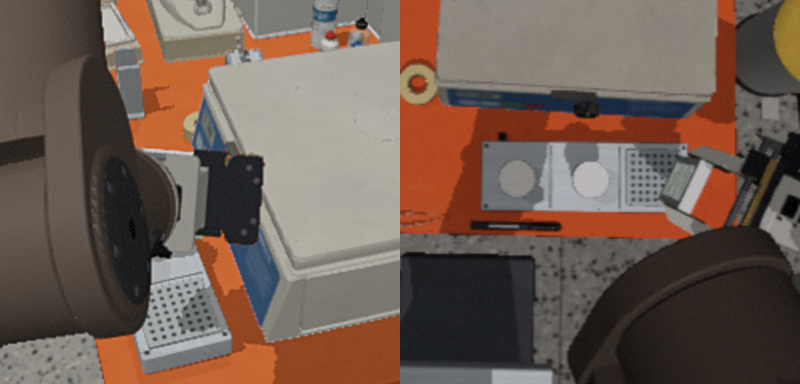

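```bash
python3 -c "
from p import *
place(.012,yaw=65,el=35.3,center=(-.001,-.002))"
```

```text
tcp [ 0.4393 -0.2835  0.2162] -> [ 0.4376 -0.2859  0.108 ] row [90.   1.9 60.2] [-0.4 -0.1  0.6] t 10.25 |r| 0.7
```

Emit:
apply_moves --plan "15 0 10 0 0 1 50;30 1 20 0 0 1 50;45 1 30 0 0 1 50;60 1 40 0 0 1 50;75 2 50 0 0 1 50;90 2 60 0 0 1 50;90 2 60 0 0 1 50;90 2 60 0 0 1 50"

```text
time: 10.92
tcp_pos: [0.4381, -0.2857, 0.1085]
tool_rot: [-3.141, 0.954, -2.015]
force: [-0.0, -0.7, 0.1]
gripper_width: 0.0619
```

```bash
python3 -c "
from p import *
s=manip.state();print(s['joint_pos'].round(2),s['force'].round(2),s['tool_rot'])
place(.0,yaw=65,el=35.3,center=(-.001,-.002))
a=manip.get_image('side')[...,::-1]
t=manip.get_image('top')[...,::-1]
cv2.imwrite('pics/p2.png',np.hstack([cv2.resize(a[160:340,190:300],(400,654)),cv2.resize(t[215:305,300:420],(400,300)).repeat(1,0) if 0 else cv2.resize(t[215:305,320:375],(400,654),interpolation=cv2.INTER_CUBIC)])[:600])
"
```

```text
[ 0.44  0.98  0.9   1.8  -1.15  1.83 -1.72] [-0.03 -0.74  0.15] [-3.14134494  0.95387207 -2.01459214]
tcp [ 0.4381 -0.2857  0.1085] -> [ 0.4376 -0.2859  0.096 ] row [10.5  0.4  6.8] [-0.4 -0.  -0.2] t 10.92 |r| 0.4
```

View pics/p2.png

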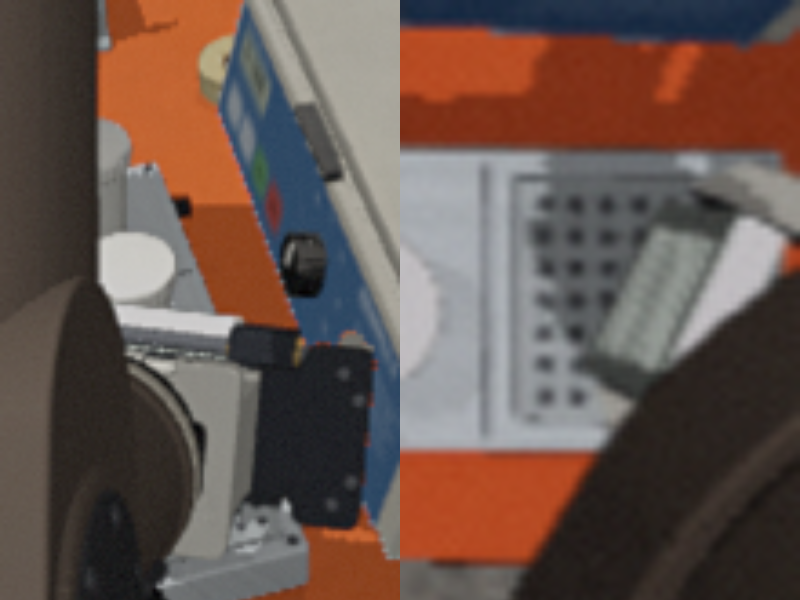

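```bash
python3 -c "
from h import *
def c(l):return (np.array(l,float)+.5)/7.27-.5+np.array([320,215])-np.array([400/7.27,0])
T=onz('top',c([(740,212),(786,245),(692,368),(660,350)]),.149);print(T.round(3).tolist(),T.mean(0).round(4))
B=onz('top',c([(645,210),(590,362)]),.049);print(B.round(3).tolist())
f=Ro.from_euler('z',65,degrees=True).apply
for z,y in((.149,1),(.049,-0)):
  C=[np.array([.432,-.298,z])+f([x*.008,s*.031,0]) for x,s in((1,-1),(-1,-1),(-1,1),(1,1))]
  print(((proj('top',C)-[320,215]+.5)*7.27-.5+[400,0]).round(0).tolist())
"
```

```text
[[0.466, -0.301, 0.149], [0.457, -0.314, 0.149], [0.42, -0.287, 0.149], [0.425, -0.277, 0.149]] [ 0.442  -0.2948  0.149 ]
[[0.464, -0.297, 0.049], [0.414, -0.279, 0.049]]
[[750.0, 220.0], [800.0, 245.0], [710.0, 438.0], [661.0, 413.0]]
[[667.0, 212.0], [711.0, 234.0], [631.0, 406.0], [586.0, 384.0]]
```

```bash
python3 -c "
from h import *
print(((proj('top',[[.432,-.298,.037]])-[320,215]+.5)*7.27-.5+[400,0]).round(0))
def c(l):return (np.array(l,float)+.5)/7.27-.5+np.array([320,215])-np.array([400/7.27,0])
print(onz('top',c([(640,298)]),.037))
"
```

```text
[[640. 307.]]
[[ 0.43478996 -0.29789619  0.037     ]]
```

```bash
python3 -c "
from p import *
place(.002,yaw=65,el=35.3,center=(.0005,-.005))
place(-.006,yaw=65,el=35.3,center=(.0005,-.005))"
```

```text
tcp [ 0.438  -0.2863  0.1094] -> [ 0.4391 -0.2889  0.098 ] row [10.4 -2.   5. ] [-0.5 -0.1 -0.2] t 11.02 |r| 0.5
tcp [ 0.438  -0.2863  0.1094] -> [ 0.4391 -0.2889  0.09  ] row [16.9 -2.   9.7] [-0.5 -0.1 -0.2] t 11.02 |r| 0.5
```

Emit:
apply_moves --plan "4 -1 2 0 0 0 50;8 -2 4 0 0 0 50;10 -2 5 0 0 0 50;10 -2 5 0 0 0 50;10 -2 5 0 0 0 50"

```text
time: 11.43
tcp_pos: [0.4393, -0.2888, 0.0986]
tool_rot: [-3.138, 0.954, -2.013]
force: [1.4, -0.6, 2.5]
gripper_width: 0.0617
```

Emit:
apply_moves --plan "1 0 1 0 0 0 50;2 0 1 0 0 0 50;2 0 1 0 0 0 50;2 0 1 0 0 0 50"

```text
time: 11.77
tcp_pos: [0.4394, -0.2889, 0.0985]
tool_rot: [-3.136, 0.957, -2.012]
force: [-1.7, -0.3, 14.6]
gripper_width: 0.0618
```

Emit:
apply_moves --plan "0 0 0 0 0 0 50;0 0 0 0 0 0 50;0 0 0 0 0 0 50" --grip_force 12

```text
time: 12.02
tcp_pos: [0.4393, -0.2889, 0.0985]
tool_rot: [-3.136, 0.956, -2.012]
force: [-0.5, -0.3, 2.4]
gripper_width: 0.0622
```

Emit:
apply_moves --plan "0 0 0 0 0 0 62;0 0 0 0 0 0 63;0 0 0 0 0 0 64;0 0 0 0 0 0 65;0 0 0 0 0 0 67;0 0 0 0 0 0 70;0 0 0 0 0 0 74;0 0 0 0 0 0 74" --grip_force 5

```text
time: 12.68
tcp_pos: [0.4393, -0.2889, 0.0984]
tool_rot: [-3.136, 0.956, -2.012]
force: [0.2, -0.3, 0.1]
gripper_width: 0.0731
```

```bash
python3 -c "
from h import *
s=manip.state();print(s['force'],s['gripper_width'],s['tcp_pos'])
w=manip.get_image('wrist')[...,::-1];t=manip.get_image('top')[...,::-1]
cv2.imwrite('pics/p3.png',np.hstack([cv2.resize(w,(400,300)),cv2.resize(t[215:305,310:430],(400,300),interpolation=cv2.INTER_CUBIC)]))
"
```

```text
[ 0.17546229 -0.33690176  0.07134537] 0.07312065518984401 [ 0.43931263 -0.28887962  0.09841057]
```

View pics/p3.png

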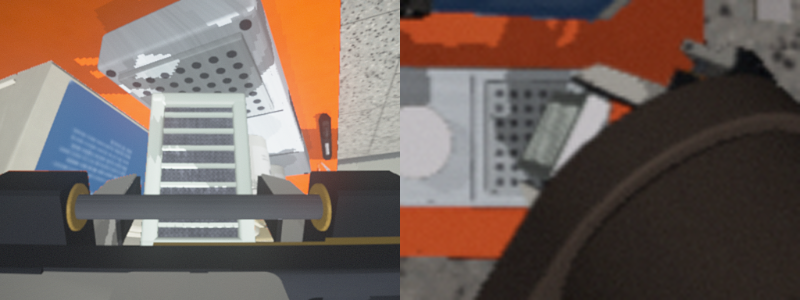

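Emit:
apply_moves --plan "0 0 0 0 0 0 80;0 0 0 0 0 0 80;0 0 -6 0 0 0 80;0 0 -15 0 0 0 80;0 0 -30 0 0 0 80;0 0 -50 0 0 0 80;0 0 -75 0 0 0 80;0 0 -100 0 0 0 80"

```text
time: 13.45
tcp_pos: [0.4029, -0.3641, 0.1573]
tool_rot: [-3.137, 0.956, -2.013]
force: [1.1, -0.3, 0.0]
gripper_width: 0.0799
```

```bash
python3 - <<'E'
from jp import *
s=manip.state();print(s['force'],s['tcp_pos'],s['joint_pos'].round(2))
w=manip.get_image('wrist')[...,::-1];t=manip.get_image('top')[...,::-1]
cv2.imwrite('pics/p4.png',np.hstack([cv2.resize(w,(400,300)),cv2.resize(t[215:305,310:430],(400,300),interpolation=cv2.INTER_CUBIC)]))
f=Ro.from_euler('z',-9,degrees=True).apply
q=ik(np.array([.60,.125,.26]),[0,0,-1],f([1,0,0]),[-.2,.4,.1,1.6,0,1.1,0],off=0);print(q);np.save('qg.npy',q[0])
show(s['joint_pos'],q[0],8)
E
python3 nxt.py .03
```

```text
[ 1.06689969 -0.28157731  0.02562229] [ 0.4028939  -0.36412902  0.1572805 ] [ 0.58  0.96  0.91  1.64 -1.08  1.94 -1.77]
(array([-0.19241524,  0.40803114, -0.11159894,  1.53583347,  0.04743596,
        1.20038792, -0.46018478]), np.float64(8.013726801298112e-07), np.float64(1.7585010573357533e-05))
0 [ 0.58  0.91 -1.77] g [ 0.369 -0.373  0.188] z [ 0.4   0.71 -0.58] y [-0.89  0.46 -0.05] low end [ 0.372 -0.375  0.118]
1 [ 0.48  0.78 -1.61] g [ 0.403 -0.312  0.184] z [ 0.21  0.77 -0.61] y [-0.98  0.13 -0.17] low end [ 0.414 -0.318  0.115]
2 [ 0.39  0.65 -1.45] g [ 0.43  -0.254  0.182] z [ 0.01  0.76 -0.66] y [-0.93 -0.24 -0.29] low end [ 0.451 -0.259  0.115]
3 [ 0.29  0.53 -1.28] g [ 0.453 -0.2    0.182] z [-0.16  0.68 -0.72] y [-0.72 -0.57 -0.38] low end [ 0.485 -0.199  0.12 ]
4 [ 0.19  0.4  -1.12] g [ 0.478 -0.148  0.186] z [-0.28  0.55 -0.79] y [-0.38 -0.82 -0.43] low end [ 0.518 -0.136  0.13 ]
5 [ 0.1   0.27 -0.95] g [ 0.507 -0.094  0.195] z [-0.33  0.38 -0.86] y [ 0.04 -0.91 -0.42] low end [ 0.548 -0.069  0.145]
6 [ 0.    0.14 -0.79] g [ 0.539 -0.034  0.212] z [-0.29  0.22 -0.93] y [ 0.48 -0.81 -0.34] low end [0.576 0.005 0.167]
7 [-0.1   0.02 -0.62] g [0.573 0.037 0.239] z [-0.17  0.08 -0.98] y [ 0.82 -0.55 -0.19] low end [0.597 0.088 0.198]
8 [-0.19 -0.11 -0.46] g [0.6   0.125 0.279] z [-0. -0. -1.] y [ 0.99 -0.16 -0.  ] low end [0.609 0.182 0.239]
q [ 0.58  0.96  0.91  1.63 -1.08  1.94 -1.77] tcp [ 0.401 -0.367  0.159] t 13.55 w 0.07987789786707752 model err [-0.026  0.005  0.019]
n 12
-27 0 38 -8 0 -11 50;-54 4 73 -16 1 -24 50;-80 8 105 -23 0 -36 50;-105 12 134 -31 -0 -50 50;-130 15 162 -39 -1 -64 50;-156 16 188 -46 -3 -78 50;-184 16 214 -54 -5 -93 50;-217 13 241 -61 -7 -108 50
```

View pics/p4.png

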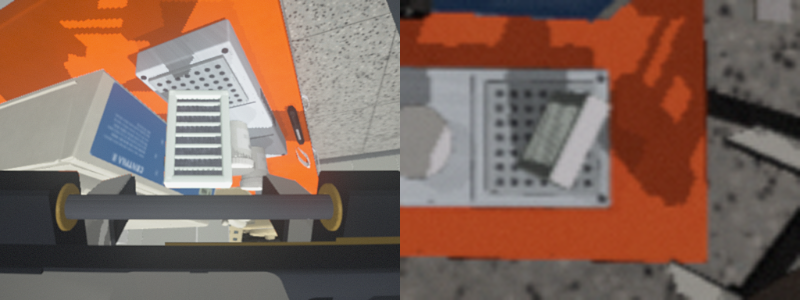

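Run:
```python
from h import *
goto([.40,-.37,.33],[.1,.25,-1],Ro.from_euler('z',65,degrees=True).apply([0,1,0]),off=0)
def c(l):return (np.array(l,float)+.5)/3.3333-.5+np.array([310,215])-np.array([400/3.3333,0])
T=onz('top',c([(587,95),(612,105),(572,189),(546,178)]),.137);print(T.round(3).tolist(),T.mean(0).round(4))
H=onz('top',c([(548,137)]),.037);print(H)
```

```text
tcp [ 0.4013 -0.3675  0.1586] -> [ 0.4  -0.37  0.33] row [-137.9   -0.8 -101.9] [-1.5 39.4 -0.2] t 13.55 |r| 39.5
[[0.467, -0.303, 0.137], [0.461, -0.319, 0.137], [0.407, -0.293, 0.137], [0.413, -0.276, 0.137]] [ 0.4368 -0.2978  0.137 ]
[[ 0.4344161  -0.30142272  0.037     ]]
```

Emit:
apply_moves --plan "-24 0 -17 0 5 0 60;-48 0 -34 0 12 0 40;-72 0 -51 0 19 0 20;-96 0 -68 0 26 0 5;-120 0 -85 -1 33 0 0;-138 -1 -102 -1 39 0 0;-138 -1 -102 -1 39 0 0"

```text
time: 14.13
tcp_pos: [0.403, -0.3704, 0.3362]
tool_rot: [-3.141, 0.262, -2.004]
force: [0.6, -0.3, 0.0]
gripper_width: 0.038
```

```bash
python3 nxt.py 0.07
python3 - <<'E'
from jp import *
s=manip.state();show(s['joint_pos'],np.load('qg.npy'),6)
E
```

```text
q [ 0.01  0.54  1.29  1.59 -0.68  1.63 -2.22] tcp [ 0.403 -0.37   0.336] t 14.1333 w 0.03804200286164954 model err [-0.03   0.013  0.009]
n 16
-22 -8 13 -3 0 -11 50;-45 -16 24 -6 0 -22 50;-70 -23 35 -8 -0 -34 50;-96 -29 45 -11 -1 -46 50;-123 -34 54 -13 -1 -57 50;-152 -39 62 -15 -2 -69 50;-183 -42 69 -17 -2 -81 50;-214 -45 75 -18 -3 -94 50
0 [ 0.01  1.29 -2.22] g [ 0.37  -0.362  0.364] z [ 0.12  0.23 -0.97] y [-0.9   0.43 -0.02] low end [ 0.352 -0.403  0.31 ]
1 [-0.02  1.06 -1.92] g [ 0.421 -0.31   0.326] z [-0.    0.25 -0.97] y [-1.   -0.09 -0.02] low end [ 0.426 -0.355  0.273]
2 [-0.05  0.82 -1.63] g [ 0.469 -0.248  0.297] z [-0.1   0.22 -0.97] y [-0.79 -0.6  -0.06] low end [ 0.499 -0.283  0.245]
3 [-0.09  0.59 -1.34] g [ 0.514 -0.175  0.277] z [-0.15  0.16 -0.98] y [-0.34 -0.93 -0.1 ] low end [ 0.56  -0.187  0.227]
4 [-0.12  0.36 -1.05] g [ 0.553 -0.089  0.267] z [-0.15  0.08 -0.98] y [ 0.23 -0.97 -0.12] low end [ 0.602 -0.072  0.22 ]
5 [-0.16  0.12 -0.75] g [0.584 0.011 0.267] z [-0.1   0.02 -0.99] y [ 0.73 -0.68 -0.09] low end [0.619 0.054 0.224]
6 [-0.19 -0.11 -0.46] g [0.6   0.125 0.279] z [-0. -0. -1.] y [ 0.99 -0.16 -0.  ] low end [0.609 0.182 0.239]
```

Emit:
apply_moves --plan "-20 -8 8 -3 0 -7 0;-40 -14 16 -5 0 -14 0;-60 -20 24 -6 0 -21 0;-85 -25 32 -8 0 -28 0;-105 -30 40 -9 0 -35 0;-125 -34 46 -10 0 -42 0;-145 -36 50 -11 -1 -49 0;-165 -38 54 -12 -1 -56 0"

```text
time: 14.8
tcp_pos: [0.51, -0.2287, 0.3266]
tool_rot: [-3.089, 0.255, -0.998]
force: [-0.1, -1.0, 0.7]
gripper_width: 0.0004
```

```bash
sed -i "s/' 50'/' 0'/" nxt.py; python3 nxt.py 0.02
```

```text
q [-0.17  0.52  1.01  1.48 -0.53  1.63 -1.71] tcp [ 0.51  -0.229  0.327] t 14.8 w 0.00037357807957376116 model err [-0.028  0.007  0.008]
n 11
-8 -21 17 -2 -0 -12 0;-17 -42 33 -4 -1 -23 0;-28 -65 48 -6 -1 -36 0;-41 -89 62 -8 -2 -48 0;-57 -114 75 -10 -2 -60 0;-74 -140 86 -11 -2 -73 0;-95 -166 96 -13 -1 -86 0;-119 -194 104 -14 -1 -99 0
```

Emit:
apply_moves --plan "-6 -14 7 -1 0 -7 0;-12 -28 14 -2 -1 -14 0;-19 -45 20 -4 -1 -21 0;-27 -62 27 -5 -1 -28 0;-36 -80 33 -6 -2 -35 0;-48 -100 40 -7 -2 -42 0;-60 -118 45 -8 -2 -49 0;-73 -138 50 -9 -2 -56 0"

```text
time: 15.47
tcp_pos: [0.5836, -0.0843, 0.3032]
tool_rot: [-3.014, 0.199, 0.009]
force: [-0.6, -0.3, 0.0]
gripper_width: 0.0011
```

```bash
python3 nxt.py 0.02; python3 -c "
from h import *
goto([.61,.125,.24],[0,0,-1],Ro.from_euler('z',-9,degrees=True).apply([1,0,0]),off=0)"
```

```text
q [-0.32  0.54  0.74  1.39 -0.39  1.58 -1.15] tcp [ 0.584 -0.084  0.303] t 15.4667 w 0.001094277920937197 model err [-0.026  0.003  0.006]
n 8
7 -17 13 -1 -0 -9 0;15 -35 23 -3 -0 -19 0;22 -57 32 -4 -0 -29 0;28 -80 39 -6 0 -39 0;35 -106 45 -8 1 -49 0;40 -135 48 -10 1 -60 0;44 -167 49 -12 2 -71 0;47 -201 49 -14 3 -81 0
tcp [ 0.5836 -0.0843  0.3032] -> [0.61  0.125 0.24 ] row [  40.3 -200.2   82.5] [-14.    4.3 -80.8] t 15.47 |r| 82.1
```

Emit:
apply_moves --plan "4 -20 5 -1 0 -7 0;8 -45 10 -2 0 -14 0;14 -70 16 -4 1 -21 0;18 -95 22 -5 1 -28 0;22 -120 30 -6 1 -35 0;26 -145 38 -7 1 -42 0;31 -170 48 -8 2 -49 0;36 -195 60 -9 2 -56 0"

```text
time: 16.13
tcp_pos: [0.61, 0.1171, 0.2621]
tool_rot: [-3.055, 0.046, 0.988]
force: [1.0, -0.2, 0.2]
gripper_width: 0.0006
```

```bash
python3 -c "
from h import *
goto([.61,.125,.20],[0,0,-1],Ro.from_euler('z',-9,degrees=True).apply([1,0,0]),off=0)"
```

```text
tcp [0.61   0.1171 0.2621] -> [0.61  0.125 0.2  ] row [ 9.4  1.  61.9] [ -5.4   1.5 -24.5] t 16.13 |r| 25.1
```

Emit:
apply_moves --plan "9 1 15 -1 0 -7 0;9 1 30 -3 1 -14 0;9 1 45 -5 1 -20 0;9 1 62 -5 2 -25 0;9 1 62 -5 2 -25 0;9 1 62 -5 2 -25 0"

```text
time: 16.63
tcp_pos: [0.6091, 0.1231, 0.1995]
tool_rot: [-3.133, -0.009, 1.417]
force: [0.1, -0.2, 0.2]
gripper_width: 0.0003
```

Run:
```python
from h import *
c=cam("wrist");im=manip.get_image("wrist")[...,::-1];t=manip.get_image("top")[...,::-1]
s=manip.state();print(s['tcp_pos'],s['tool_rot'],s['joint_pos'].round(2))
f=Ro.from_euler('z',-9,degrees=True).apply;B=np.array([.6615,.1439,0])
L=[B+f([x,y,.045+h]) for y in(.026,0,-.026) for x,h in((0,.0015),(-.014,.033))]+[B+f([x*.03,y*.045,.045]) for x,y in((1,1),(1,-1),(-1,-1),(-1,1))]
pr=proj("wrist",L,c);print(pr.round(0).tolist());v=im.copy()
for p in pr:cv2.circle(v,tuple(int(round(a)) for a in p),3,(0,255,0),1)
cv2.imwrite('pics/k1.png',np.hstack([im[:, :],v])[:, :] if 0 else cv2.resize(v,(768,576)))
```

```text
[0.61054764 0.12388453 0.20083613] [-3.13632533 -0.00957609  1.41765917] [-0.52  0.46  0.36  1.63 -0.19  1.08 -0.26]
[[309.0, 122.0], [297.0, 123.0], [308.0, 151.0], [296.0, 155.0], [307.0, 178.0], [295.0, 186.0], [343.0, 100.0], [337.0, 198.0], [274.0, 198.0], [276.0, 100.0]]
```

View pics/k1.png

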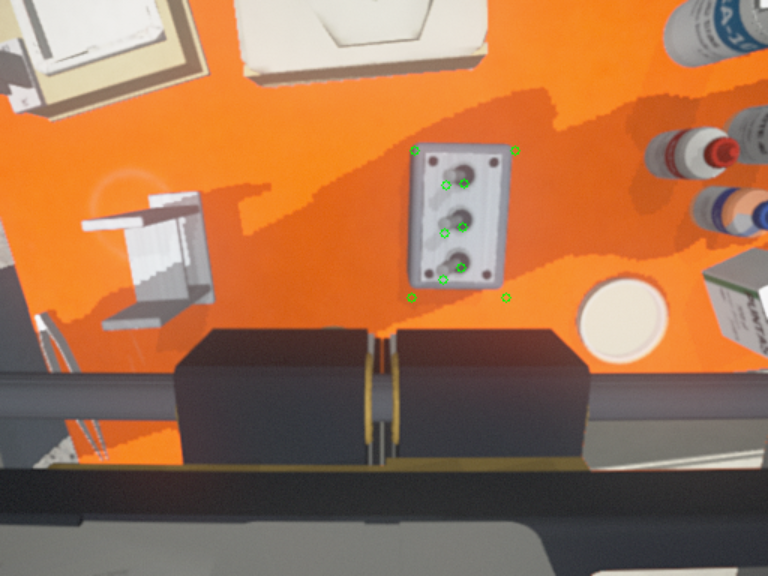

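Run:
```python
from h import *
sc=lambda l:(np.array(l,float)+.5)/1.5-.5
S=onz('wrist',sc([(433,161),(494,162),(487,275),(429,273)]),.0465);C=onz('wrist',sc([(414,145),(510,147),(503,289),(409,288)]),.045)
for P in(S,C):
  e=np.diff(np.vstack([P,P[:1]]),axis=0);print(P.mean(0).round(4),np.linalg.norm(e,axis=1).round(4),np.degrees(np.arctan2(e[:,1],e[:,0])).round(1))
b=(S.mean(0)+C.mean(0))/2;f=Ro.from_euler('z',-9,degrees=True).apply
b=.6*b+.4*np.array([.661,.1462,.045]);h=b+f([0,-.026,0]);h[2]=.045;print('box',b,'hinge',h,'tip',h+f([-.014,0,.033]))
goto(h+f([-.050,-.001,.024]),[0,0,-1],f([1,0,0]),off=0)
```

```text
[0.6635 0.149  0.0465] [0.0365 0.069  0.0365 0.0683] [ -9.6 -99.6 169.3  80.4]
[0.6626 0.1488 0.045 ] [0.0574 0.0872 0.0598 0.0876] [ -9.8 -98.5 170.6  79.9]
box [0.66220988 0.14781998 0.04545   ] hinge [0.65814259 0.12214009 0.045     ] tip [0.64431495 0.12433017 0.078     ]
tcp [0.6105 0.1239 0.2008] -> [0.6086 0.129  0.069 ] row [  3.5  -2.  131.9] [-0.3 -0.5  0.2] t 16.73 |r| 0.7
```

Emit:
apply_moves --plan "3 -2 30 0 0 0 0;3 -2 60 0 0 0 0;3 -2 90 0 0 0 0;3 -2 115 0 0 0 0;3 -2 132 0 0 0 0;3 -2 132 0 0 0 0;3 -2 132 0 0 0 0"

```text
time: 17.32
tcp_pos: [0.609, 0.1283, 0.0692]
tool_rot: [-3.136, -0.009, 1.416]
force: [0.3, -1.4, 0.2]
gripper_width: 0.0004
```

Run:
```python
from h import *
print(manip.state()['force'])
f=Ro.from_euler('z',-9,degrees=True).apply;h=np.array([.6583,.1222,.045])
goto(h+f([-.050,-.001,.021]),[0,0,-1],f([1,0,0]),off=0)
goto(h+f([-.012,-.001,.021]),[0,0,-1],f([1,0,0]),off=0)
```

```text
[ 0.28689408 -1.43367113  0.15901143]
tcp [0.609  0.1283 0.0692] -> [0.6088 0.129  0.066 ] row [ 0.6 -0.3  3.2] [-0.3 -0.5  0.1] t 17.32 |r| 0.6
tcp [0.609  0.1283 0.0692] -> [0.6463 0.1231 0.066 ] row [ 0.5 37.7  2.9] [-0.3 -0.5  0.1] t 17.32 |r| 0.6
```

Emit:
apply_moves --plan "0 6 3 0 0 0 0;0 12 3 0 0 0 0;0 17 3 0 0 0 0;0 22 3 0 0 0 0;0 27 3 0 0 0 0;0 32 3 0 0 0 0;0 35 3 0 0 0 0;0 35 3 0 0 0 0"

```text
time: 17.98
tcp_pos: [0.6449, 0.1227, 0.0667]
tool_rot: [-3.138, -0.009, 1.416]
force: [0.5, -0.3, -0.5]
gripper_width: 0.0004
```

Emit:
apply_moves --plan "0 2 0 0 0 0 0;0 4 0 0 0 0 0;0 4 0 0 0 0 0"

```text
time: 18.23
tcp_pos: [0.6491, 0.122, 0.0666]
tool_rot: [-3.138, -0.009, 1.415]
force: [-0.2, 0.3, -0.4]
gripper_width: 0.0006
```

Emit:
apply_moves --plan "0 2 0 0 0 0 0;0 4 0 0 0 0 0;0 4 0 0 0 0 0"

```text
time: 18.48
tcp_pos: [0.6506, 0.1218, 0.066]
tool_rot: [-3.132, -0.009, 1.416]
force: [-10.1, 0.8, 6.7]
gripper_width: 0.0003
```

Emit:
apply_moves --plan "0 2 0 0 0 0 0;0 4 0 0 0 0 0;0 4 0 0 0 0 0"

```text
time: 18.73
tcp_pos: [0.6511, 0.1219, 0.0658]
tool_rot: [-3.125, -0.008, 1.417]
force: [-15.3, 1.5, 13.0]
gripper_width: 0.0002
```

Run:
```python
from h import *
im=manip.get_image("wrist")[...,::-1];t=manip.get_image("side")[...,::-1]
s=manip.state();print(s['tcp_pos'],s['force'])
cv2.imwrite('pics/k2.png',np.hstack([cv2.resize(im[60:300,170:430],(420,388)),cv2.resize(t[110:170,240:310],(380,388),interpolation=cv2.INTER_CUBIC)]))
```

```text
[0.65111957 0.1219772  0.06589338] [-14.16049378   1.00285217  12.61342058]
```

View pics/k2.png

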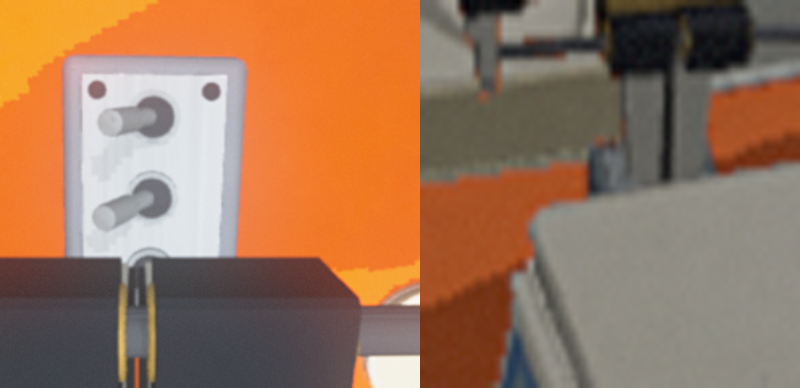

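Emit:
apply_moves --plan "0 -6 0 0 0 0 0;0 -16 0 0 0 0 0;0 -30 0 0 0 0 0;0 -35 -20 0 0 0 0;0 -35 -50 0 0 0 0;0 -35 -85 0 0 0 0;-10 -35 -120 0 0 0 0;-20 -35 -135 0 0 0 0"

```text
time: 19.5
tcp_pos: [0.6173, 0.1066, 0.206]
tool_rot: [-3.131, -0.011, 1.418]
force: [0.8, -0.3, 0.5]
gripper_width: 0.0006
```

Emit:
apply_moves --plan "0 0 0 0 0 0 0;0 0 0 0 0 0 0"

```text
time: 19.67
tcp_pos: [0.6183, 0.1064, 0.2073]
tool_rot: [-3.134, -0.012, 1.417]
force: [0.6, 0.1, -1.0]
gripper_width: 0.0003
```

Run:
```python
from h import *
im=manip.get_image("wrist")[...,::-1];t=manip.get_image("top")[...,::-1];t0=cv2.imread('pics/t0.png')
s=manip.state();print(s['tcp_pos'],s['force'],s['time'])
u=np.vstack([cv2.resize(x[225:285,240:380],(420,180),interpolation=cv2.INTER_CUBIC) for x in(t,t0)])
cv2.imwrite('pics/k3.png',np.hstack([cv2.resize(im[60:260,200:400],(360,360)),u]))
```

```text
[0.61661873 0.10744177 0.20461614] [-0.1430392   0.57819589 -0.8031313 ] 19.7667
```

View pics/k3.png

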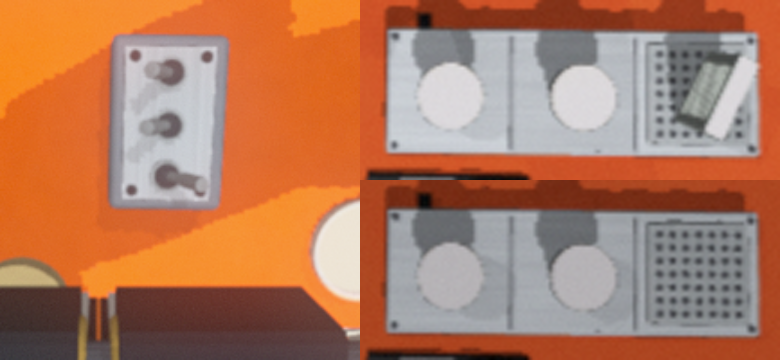

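Right toggle on (lever end at (200,185), pointing away), the other two still off. The cassette stands on the plate and the cups are where they were in the first picture. Handing in.

```bash
python3 -c "
from bench import manip
print(manip.job_done())"
```

```text
the job is handed in; nothing more can be done
None
```

The job is handed in, at about 20 s of the 61 s allowed. The filter cassette stands by itself on a short edge on the drying plate, which lies at the right place. The right toggle is switched on.

**Last checks, from the camera pictures:**
- **Cassette:** upright with the gripper clear of it. Its top centre measured (0.437, -0.298) against a plate centre of about (0.434, -0.300), so it is about 3 mm off centre. It stands turned about 65° relative to the deck.
- **Toggles:** the right one was pushed until it stopped, with about 15 N along the push (about 20 N total wrist force). It leans away from the robot, and the other two still lean toward it.
- **Cups:** both at the same pixels as in the first picture.
- **Robot:** clear of everything, with force readings near zero.

**What went wrong or disagreed:**
- **Placing:** my first placing pose, leaning toward the robot, ran into joint limits. I turned the cassette in the air and placed it from the right instead.
- **Toggle box position:** the top and wrist cameras differed by about 5 mm. About 2 mm of that was my own crop-offset error; for the rest I used a weighted mean of the two cameras.

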